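# Lock the hall torch into its bayonet stand

## Task

Pick up the steel torch, hang it lens-up in the grey stand by letting its three lugs down through the slots of the collar, and twist it clockwise (seen from above) until the lugs drop into their locking notches. Do it by feel, gently and without forcing it against the stand, leave it locked and let go; leave the other things on the table alone.

Things in the scene. Friction and masses are not known exactly. Their poses are not given: they have to be found in the camera images.
- torch_mid (a point): Centre of the loose steel torch (about 0.25 kg, 130 mm tall, standing on its tail, lens up), on its axis 65 mm above the tail end; z is along the axis to the lens, x towards one lug. Tail and neck are a round tube 26 mm across, up to 17 mm above this point, bevelled at the tail end; above it is the head.
- torch_head (a point): Point on the axis in the torch's head, 43 mm above torch_mid: the place to grip. The head is a hexagonal prism, 36 mm across flats, from 26 mm below this point to 22 mm above it, corners at 0, 60, 120.. degrees from x, so two flats face +y and -y. Gripped here, the fingers stay clear of the lugs and the stand.
- torch_lugs (a point): Point on the torch's axis level with the undersides of its three lugs, 5 mm below torch_mid. The lugs stick out of the neck tube below the head at 0, 120 and 240 degrees from x; each is 8 mm wide, 6 mm high and reaches 26 mm from the axis. When locked, this point is level with stand_notch.
- stand_mouth (a point): Centre of the collar's top, 95 mm above the table, z up. Round metal collar 66 mm across, bore 31 mm. Its lip, 5 mm thick, has three slots 12 mm wide, open to 28 mm from the axis, at 0, 120, 240 degrees from x PLUS a clamping angle of up to 0.7 rad either way, new each time, not measured: feel or see it.
- stand_track (a point): Point on the collar's axis level with the track floor under the lip, 14 mm below the mouth; x as stand_mouth. Lugs let down through the slots rest on this floor with 3 mm of room above. The track runs clockwise (from above) from each slot to the notch; a wall closes it counterclockwise of the slot.
- stand_notch (a point): Point on the collar's axis level with the floor of the three locking notches, 19 mm below the mouth, 5 mm below the track floor. The notches are 12 mm wide, 55 degrees clockwise of the slots wherever the clamping angle puts them; a stop wall stands at each notch's far edge.
- stand: Torch stand, fixed to the table: grey foot plate 110 mm square, 10 mm thick, with three struts carrying the collar; origin under the plate on the collar's axis, z up. The collar rides on short springs: it starts to give under about 3 N and meets a hard stop 2 mm lower at 8 N; it carries the torch's weight without sinking. Keep the load well below 30 N.
- door_handle: bystander: loose chrome lever door handle lying on its 52 mm round rose, lever 110 mm long, 55 mm high; origin under the rose, lever along x
- key_a: bystander: loose brass-coloured key, 4 mm thick, about 60 mm long; origin under its bow, blade along x
- key_b: bystander: loose brass-coloured key, 4 mm thick, about 70 mm long; origin under its bow, blade along x
- padlock: bystander: loose padlock lying flat, 80 by 42 by 22 mm; origin under its case

How it is judged:
By the outcome, as a careful person would: the job done as asked, in the order asked, and still so for the second after the job is handed in, with the robot touching nothing.
It also fails if it takes over 61 s, if anything falls off the work surface, if the arm or the gripper's body presses on something with over 40 N, if the wrist force passes 120 N, or if a joint passes its speed limit or range.

## Robot

A 6-joint arm with a two-finger parallel gripper is mounted at the origin on the work surface. World frame = base frame: x ahead of the robot, y to its left, z up, the work surface at z = 0. Lengths are in m, angles in rad, forces in N, time in s.
With the tool pointing down it reaches from about 0.35 to 0.975 m from the base axis. Payload 4.9 kg.
Tool frame: the origin (TCP) lies at the very end of the fingers, on their centre line; the grasp point (between the pads) lies 19 mm behind it; z points along the fingers, y is the line along which they close (so a half turn about z gives the same grasp; the last joint's range is limited). The gripper opens to 85 mm and grips with 20 to 120 N. Pads are 22 mm wide; open, the fingers measure 114 mm over their backs; the gripper's body (76 mm by 85 mm) begins 54 mm behind the grasp point. The pads swing forward as they close: fully open they stand 13 mm farther back than shut.
Start: joints at [1.102, 0.053, 1.613, -0, 1.476, -0.119], TCP at [0.214, 0.587, 0.231] pointing down, gripper open.
Joint ranges: [-3.01, 3.01], [-1.01, 2.22], [0.06, 2.58], [-1.02, 4.17], [0.09, 2.62], [-3.14, 3.14]. Speed limits (rad/s): [2.57, 2.57, 3.14, 3.14, 3.14, 3.14].

## Interface

Orientations are given as a rotation vector (axis times angle).
In Python, from station import ctrl gives the robot as it stands.
- The arm moves only by the shell command python3 -m crank 'ROWS' [OPENING] [FORCE]. ROWS is text: rows parted by semicolons, each of 4 numbers parted by spaces: the shift along the world's x, y, z in units of 0.5 m (1.0 is 0.5 m), then the turn about the world's z in units of 90 degrees (1.0 is 90 degrees). In form: x y z turn; .... A call has exactly 5 rows; each row shifts and turns the commanded pose from where the row before left it; what a row does not reach is not made up. A row lasts 1/12 s, in which the tool goes at most 41.7 mm and 7.16 degrees, less where a joint would pass 70% of its speed; a pose out of reach is approached as far as the arm can. A call with a number of a shift or a turn outside -1 to 1 is refused whole. A call with a gripper value outside its range is refused whole. OPENING is the opening in per cent of the stroke, from 0 (shut) to 100 (fully open), set as the call begins (- or left out, the last holds). The fingers move at their own pace and stop on an object; FORCE is the grip in N (left out, the last holds). Time passes only in rows, so rows that do not move let the fingers close, or fill a call up. It gives the time, the measured TCP pose, the force, the opening and the grip force at its end, in the units of the state.
- ctrl.get_obs(): the state, without advancing time (a new reading comes with each control period).
- ctrl.get_image(name): name is "side" or "top" or "wrist"; returns (picture, depth): 384x512x3 uint8, red, green, blue; 384x512 float32, m along the optical axis (not along the pixel's ray), 0 where there is no reading.
- ctrl.get_calibration(name): a dict with "fx", "fy", "cx", "cy" (pixels), "extrinsics" (4x4, takes a point from world to camera coordinates). Camera axes: x right, y down, z forward; pixel columns grow to the right and rows downward; lengths in m; the calibration is good to about 2 mm. The wrist camera is an equidistant fisheye: a pixel r from the principal point sees the ray r / f radians off the axis. A picture is of the moment at which its call begins: read the wrist's pose just before it. get_calibration takes no time and is no camera call; for the wrist camera it gives the pose at the moment of the call.
- ctrl.finish_job(): hands the job in; it is judged then, once.
The state is a dict: "t": time; "q": joint angles; "dq": joint speeds; "effort": joint torques, N m; "tool_pos": TCP position; "tool_rot": TCP orientation; "contact_force": force on the tool from outside, world axes, zero at the start; "wrist_torque": the same for the moment, N m; "opening": finger opening in m; "grip_force": force on a finger pad.
Only numpy, scipy, OpenCV 4.12 (cv2) and the standard library are available. Lean on these libraries where they do the work, as an engineer would, in place of code of your own. Each camera call takes 0.05 s, during which the arm holds its last target. There are 200 camera calls.

## Working session

There is one attempt and no reset: what is moved stays moved. The work goes in short steps, Python scripts to look and compute and a shell command to move; the robot and the scene stay as the last step left them, time stands still between calls to the robot, and variables do not carry over. Pictures are saved under pics/ and viewed, at most 10 in all, crops included, and the job is handed in when it is done.

```bash
mkdir -p pics; ls
python3 - <<'E'
from station import ctrl
import cv2,numpy as np
o=ctrl.get_obs();print(o)
ims=[]
for n in("top","side"):
    p,d=ctrl.get_image(n);np.savez(f"pics/{n}.npz",p=p,d=d,**{k:np.array(v) for k,v in ctrl.get_calibration(n).items()})
    cv2.imwrite(f"pics/{n}.png",p[:,:,::-1]);print(n,ctrl.get_calibration(n))
E
```

```text
pics
{'t': 0.0, 'q': array([ 1.10199034e+00,  5.33448287e-02,  1.61429224e+00, -2.81446826e-05,
        1.47598864e+00, -1.19004035e-01]), 'dq': array([ 1.39488164e-03, -1.85565890e-05,  1.13529730e-03, -2.31329713e-03,
       -5.39116067e-04, -4.19307112e-05]), 'effort': array([ 1.53867841e-03, -3.93688703e+01, -3.70176816e+01, -9.16122508e-05,
        7.14539085e-03,  5.26684616e-06]), 'tool_pos': array([0.21392212, 0.58658993, 0.23007152]), 'tool_rot': array([-5.46568256e-01, -3.09310950e+00,  3.06878480e-03]), 'contact_force': array([-0.62730502,  0.06267131, -0.6604921 ]), 'wrist_torque': array([ 0.01235904,  0.01061362, -0.02801525]), 'grip_force': 0.0, 'opening': 0.08561110774164134}
top {'fx': 351.23341313542693, 'fy': 351.23341313542693, 'cx': 255.65975286654677, 'cy': 195.27419109441936, 'extrinsics': array([[ 0.01350369, -0.99961289, -0.02432543,  0.03300029],
       [-0.98591737, -0.00925532, -0.16697688,  0.56242215],
       [ 0.16668711,  0.02623767, -0.98566069,  0.74205596],
       [ 0.        ,  0.        ,  0.        ,  1.        ]])}
side {'fx': 394.29828526000824, 'fy': 394.29828526000824, 'cx': 256.91031124515126, 'cy': 192.5084667954781, 'extrinsics': array([[-0.91791789, -0.39670507, -0.00719957,  0.5396542 ],
       [-0.29882953,  0.70315729, -0.64519047,  0.23593935],
       [ 0.26101276, -0.59008043, -0.76398784,  0.66301362],
       [ 0.        ,  0.        ,  0.        ,  1.        ]])}
```

View pics/top.png

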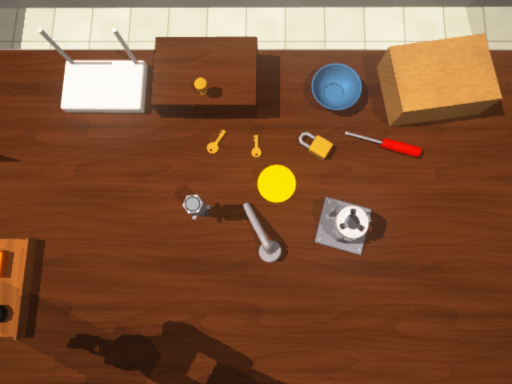

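View pics/side.png

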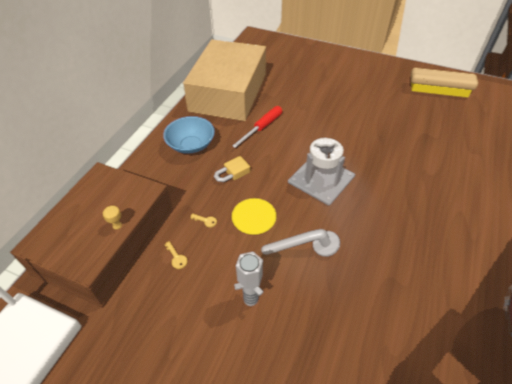

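The top view shows the torch at about (193,204) and the stand collar at about (352,222), with the slots visible as a dark three-pointed star. The side view agrees, with the torch at (249,265) and the collar at (326,148).

```bash
cat > h.py <<'E'
import numpy as np, cv2
from station import ctrl
def ray(c,E,u,v,fish=False):
    K=c
    x,y=(u-K['cx'])/K['fx'],(v-K['cy'])/K['fy']
    if fish:
        r=np.hypot(x,y); s=np.sin(r)/max(r,1e-9); d=np.array([x*s,y*s,np.cos(r)])
    else: d=np.array([x,y,1.])
    R=E[:3,:3]; return -R.T@E[:3,3], R.T@d
def at_z(c,u,v,z,fish=False):
    o,d=ray(c,np.array(c['extrinsics']),u,v,fish); return o+d*(z-o[2])/d[2]
def cloud(c,d,fish=False):
    v,u=np.mgrid[:384,:512]; x=(u-c['cx'])/c['fx']; y=(v-c['cy'])/c['fy']
    if fish:
        r=np.hypot(x,y)+1e-9; s=np.tan(np.minimum(r,1.5))/r; x,y=x*s,y*s
    P=np.stack([x*d,y*d,d],-1); E=np.array(c['extrinsics'])
    return (P-E[:3,3])@E[:3,:3]
E
python3 - <<'E'
from h import *
for n,pts in(("top",[(193,204,.13),(352,222,.095)]),("side",[(249,260,.13),(326,148,.095)])):
    c=ctrl.get_calibration(n); z=np.load(f"pics/{n}.npz"); P=cloud(c,z['d'])
    for u,v,h in pts:
        print(n,at_z(c,u,v,h),P[v,u])
        g=at_z(c,u,v,h)
        m=(np.hypot(P[...,0]-g[0],P[...,1]-g[1])<.06)&(P[...,2]>h-.008)&(P[...,2]<h+.012)&(z['d']>0)
        q=P[m];print(m.sum(),q.mean(0),q.min(0),q.max(0))
E
```

```text
top [0.52910797 0.16306613 0.13      ] [0.52889864 0.16276012 0.13147581]
292 [0.52874947 0.16388657 0.13124958] [0.51045292 0.14424801 0.12244045] [0.54780667 0.18500732 0.13465043]
top [ 0.49974421 -0.16216211  0.095     ] [ 0.5077141  -0.18294119  0.01101191]
632 [ 0.50015515 -0.16136931  0.09499206] [ 0.46082375 -0.20144033  0.0870524 ] [ 0.53345576 -0.12838554  0.100082  ]
side [0.53188446 0.15808819 0.13      ] [0.53147866 0.15890907 0.1315542 ]
479 [0.52977304 0.16472167 0.13004096] [0.51142559 0.14312182 0.12207241] [0.54924578 0.18304564 0.13327122]
side [ 0.5025844  -0.16638992  0.095     ] [ 0.50571038 -0.1836408   0.07883568]
537 [ 0.5013096  -0.16003212  0.09370251] [ 0.46304759 -0.19653271  0.08703935] [ 0.53539292 -0.12865262  0.09789601]
```

```bash
python3 -m crank '0.042 -0.0564 0.004 0;0.042 -0.0564 0.004 0;0.042 -0.0564 0.004 0;0.042 -0.0564 0.004 0;0.042 -0.0564 0.004 0'; python3 -m crank '0.042 -0.0564 0.004 0;0.042 -0.0564 0.004 0;0.042 -0.0564 0.004 0;0.042 -0.0564 0.004 0;0.042 -0.0564 0.004 0';python3 -m crank '0.042 -0.0564 0.004 0;0.042 -0.0564 0.004 0;0.042 -0.0564 0.004 0;0.03 -0.03 0.004 0;0 0 0 0'
python3 - <<'E'
from h import *
c=ctrl.get_calibration("wrist");o=ctrl.get_obs();p,d=ctrl.get_image("wrist")
np.savez("pics/w1.npz",p=p,d=d,E=c['extrinsics']);print(c,o['tool_pos'],o['q'])
cv2.imwrite("pics/w1.png",p[:,:,::-1])
E
```

```text
t: 0.52
tool_pos: [0.3196, 0.4446, 0.2408]
tool_rot: [-0.546, -3.093, 0.001]
contact_force: [0.0, 0.0, 0.2]
opening: 0.0853
grip_force: 0.0
t: 0.93
tool_pos: [0.4246, 0.3035, 0.2509]
tool_rot: [-0.546, -3.093, 0.0]
contact_force: [-0.4, 1.3, -0.8]
opening: 0.0856
grip_force: 0.0
t: 1.35
tool_pos: [0.5043, 0.2025, 0.2592]
tool_rot: [0.554, 3.092, -0.002]
contact_force: [0.0, -0.2, 0.0]
opening: 0.0857
grip_force: 0.0
{'fx': 297.3186396354542, 'fy': 297.3186396354542, 'cx': 256.2238039896627, 'cy': 192.17579985092624, 'extrinsics': array([[ 3.47137137e-01,  9.37814063e-01,  7.68916963e-04,
        -3.65821599e-01],
       [ 9.03139945e-01, -3.34522981e-01,  2.69133080e-01,
        -4.31569572e-01],
       [ 2.52654008e-01, -9.27316472e-02, -9.63102691e-01,
         2.97624171e-01],
       [ 0.00000000e+00,  0.00000000e+00,  0.00000000e+00,
         1.00000000e+00]])} [0.50426875 0.20245636 0.25915865] [ 2.45486913e-01 -1.58325285e-01  1.76977482e+00 -1.30779540e-03
  1.52987630e+00 -9.70600591e-01]
```

View pics/w1.png

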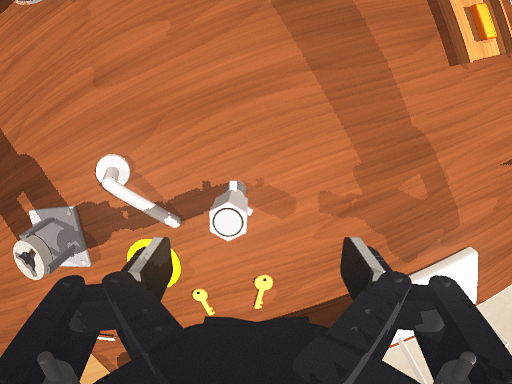

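The wrist view shows the torch head at (228,221) with the hexagon clear. One lug shows at (248,211) and something, probably the tail or another lug, at (236,186). The collar is at (30,258).

```bash
cat >> h.py <<'E'
def hexfit(q):
    from scipy.optimize import least_squares
    h=cv2.convexHull(q[:,:2].astype(np.float32)*1000)
    best=None
    hh=h[:,0,:]/1000; m=cv2.minEnclosingCircle(h)[0]; m=np.array(m)/1000
    # dense hull
    L=np.vstack([np.linspace(hh[i],hh[(i+1)%len(hh)],max(2,int(np.hypot(*(hh[i]-hh[(i+1)%len(hh)]))/.0005)))[:-1] for i in range(len(hh))])
    def f(p):
        a=p[2]+np.radians(30)+np.arange(6)*np.pi/3
        return ((L-p[:2])@np.array([np.cos(a),np.sin(a)])).max(1)-p[3]
    return min((least_squares(f,[*m,a,.018],x_scale=[.001,.001,.1,.001]) for a in np.radians([0,15,30,45])),key=lambda r:r.cost)
E
python3 - <<'E'
from h import *
c=ctrl.get_calibration("wrist");z=np.load("pics/w1.npz");c['extrinsics']=z['E'];P=cloud(c,z['d'],True)
g=np.array([.529,.1635]);R=np.hypot(P[...,0]-g[0],P[...,1]-g[1])
m=(R<.04)&(P[...,2]>.122)&(P[...,2]<.14);q=P[m];print(len(q),q.mean(0),q[:,2].std())
r=hexfit(q);print(r.x,np.degrees(r.x[2])%60,r.cost)
g=r.x[:2];R=np.hypot(P[...,0]-g[0],P[...,1]-g[1])
m=(R<.03)&(R>.0175)&(P[...,2]>.056)&(P[...,2]<.072);q=P[m]
print(np.c_[np.degrees(np.arctan2(q[:,1]-g[1],q[:,0]-g[0])),R[m]*1000,q[:,2]*1000,np.argwhere(m)].round(0).astype(int)[::2])
# top cam lugs too
c=ctrl.get_calibration("top");z=np.load("pics/top.npz");P=cloud(c,z['d']);R=np.hypot(P[...,0]-g[0],P[...,1]-g[1])
m=(R<.03)&(R>.0205)&(P[...,2]>.04)&(P[...,2]<.08);q=P[m]
print(np.c_[np.degrees(np.arctan2(q[:,1]-g[1],q[:,0]-g[0])),R[m]*1000,q[:,2]*1000].round(0).astype(int))
cr=cv2.imread("pics/w1.png");a=cv2.resize(cr[170:260,180:280],None,fx=5,fy=5,interpolation=2);b=cv2.resize(cr[190:290,0:100],None,fx=4.5,fy=4.5,interpolation=2)
t=cv2.imread("pics/top.png");cc=cv2.resize(t[190:250,320:384],None,fx=4,fy=4,interpolation=2)
im=np.zeros((450,1206,3),np.uint8);im[:,:500]=a;im[:,500:950]=b;im[:240,950:]=cc
cv2.imwrite("pics/cr1.png",cv2.resize(im,(800,299)))
E
```

```text
1167 [0.52994556 0.16429833 0.13157288] 0.001855304419245169
[0.53138579 0.16348137 0.66891876 0.0180357 ] 38.32622184548078 3.5197267869269995e-06
[[165  26  67 181 230]
 [160  26  69 181 232]
 [155  25  65 181 234]
 [150  26  66 181 236]
 [163  25  68 182 231]
 [158  24  66 182 233]
 [152  25  67 182 235]
 [166  23  67 183 230]
 [160  23  68 183 232]
 [155  23  67 183 234]
 [149  23  66 183 236]
 [163  22  68 184 231]
 [157  22  68 184 233]
 [151  22  66 184 235]
 [167  21  67 185 230]
 [160  21  68 185 232]
 [154  21  68 185 234]
 [148  21  67 185 236]
 [164  20  68 186 231]
 [157  20  67 186 233]
 [150  20  67 186 235]
 [168  19  67 187 230]
 [161  19  68 187 232]
 [153  19  68 187 234]
 [146  19  67 187 236]
 [164  18  69 188 231]
 [ 49  19  65 207 248]
 [ 48  20  68 208 248]
 [ 48  22  66 208 250]
 [ 46  21  68 209 249]
 [ 47  24  66 209 251]
 [ 41  21  67 210 248]
 [ 43  23  66 210 250]
 [ 46  25  66 210 252]
 [ 40  22  67 211 249]
 [ 43  24  67 211 251]
 [ 35  22  67 212 248]
 [ 38  24  66 212 250]
 [ 42  26  69 212 252]
 [ 35  24  68 213 249]
 [ 37  26  67 213 251]
 [ 33  24  69 214 249]
 [ 30  25  68 215 249]]
[[-77  21  68]
 [-78  23  68]
 [-83  21  68]
 [-83  23  65]
 [-82  24  62]
 [-89  23  67]
 [-87  24  62]
 [-95  21  67]
 [-95  23  69]
 [-93  25  64]
 [149  23  65]
 [155  22  67]
 [160  21  67]
 [149  26  67]
 [153  25  68]
 [157  24  66]
 [163  23  68]
 [167  22  65]
 [151  28  68]
 [155  27  67]
 [160  26  69]
 [164  25  67]
 [161  28  67]
 [165  27  66]]
```

View pics/cr1.png

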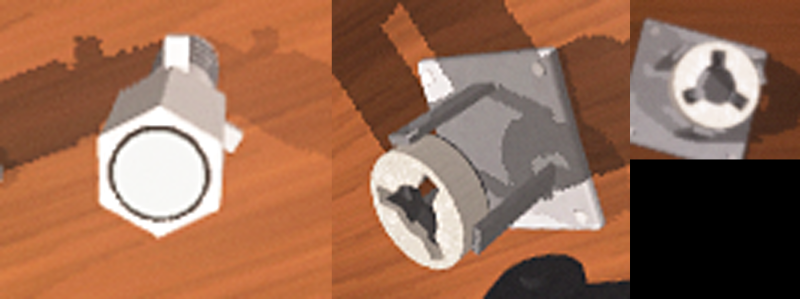

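```bash
cat >> h.py <<'E'
def slots(c,d,fish,g0):
    from scipy.optimize import least_squares
    E=np.array(c['extrinsics']);P=cloud(c,d,fish)
    R=np.hypot(P[...,0]-g0[0],P[...,1]-g0[1])
    m=(R<.042)&(abs(P[...,2]-.095)<.006)&(d>0); q=P[m]
    ctr=np.array(cv2.minEnclosingCircle((q[:,:2]*1000).astype(np.float32))[0])/1000
    rad=cv2.minEnclosingCircle((q[:,:2]*1000).astype(np.float32))[1]
    o=-E[:3,:3].T@E[:3,3]; D=P-o; T=o+D*((.095-o[2])/np.where(abs(D[...,2:])<1e-6,-1,D[...,2:]))
    dx=T[...,0]-ctr[0];dy=T[...,1]-ctr[1];r=np.hypot(dx,dy);a=np.arctan2(dy,dx)
    s=(r>.0185)&(r<.027)&(P[...,2]<.089)&(d>0)
    ph=np.angle(np.exp(3j*a[s]).mean())/3
    return ctr,rad,q[:,2].mean(),s.sum(),np.degrees(ph)%120,np.sort(np.degrees(a[s])).round(0)
E
python3 - <<'E'
from h import *
for n,f,k in(("top",0,"top"),("side",0,"side"),("wrist",1,"w1")):
    c=ctrl.get_calibration(n);z=np.load(f"pics/{k}.npz")
    if f:c['extrinsics']=z['E']
    r=slots(c,z['d'],f,(.5005,-.161));print(n,*r[:5]);print(r[5][::4] if len(r[5])>40 else r[5])
E
```

```text
top [ 0.50045328 -0.1613029 ] 39.76701736450195 0.09523558922842652 65 113.8194301726881
[-140. -136. -129. -124. -119. -115.  -17.  -10.   -4.    1.    6.  102.
  108.  113.  117.  124.  130.]
side [ 0.50147751 -0.1595146 ] 37.731483459472656 0.09424691364469087 28 112.8866619886605
[-132. -129. -128. -126. -126. -123. -121. -120. -118.  -19.  -18.  -15.
  -15.  -12.   -9.   -7.   -6.   -5.  104.  104.  109.  110.  114.  116.
  120.  121.  125.  127.]
wrist [ 0.50154779 -0.159854  ] 38.6809196472168 0.09462029825872081 34 112.58977790803314
[-130. -130. -127. -125. -125. -122. -120. -119. -117.  -17.  -15.  -14.
  -13.  -12.  -10.   -9.   -7.   -7.   -7.   -4.   -3.  100.  103.  103.
  106.  108.  111.  112.  114.  116.  119.  120.  125.  126.]
```

```bash
python3 -m crank '-0.0075 -0.08 0 0;-0.0075 -0.08 0 0;-0.0075 -0.08 0 0;-0.0075 -0.08 0 0;-0.0075 -0.08 0 0'; python3 -m crank '-0.0075 -0.08 -0.01 0;-0.0075 -0.08 -0.02 0;-0.0075 -0.08 -0.02 0;0 0 0 0;0 0 0 0'
python3 - <<'E'
from h import *
c=ctrl.get_calibration("wrist");o=ctrl.get_obs();p,d=ctrl.get_image("wrist")
np.savez("pics/w2.npz",p=p,d=d,E=c['extrinsics']);print(o['tool_pos'])
r=slots(c,d,1,(.501,-.1605));print(*r[:5])
P=cloud(c,d,1);R=np.hypot(P[...,0]-.501,P[...,1]+.1605);q=P[(R<.045)&(abs(P[...,2]-.095)<.006)]
print(np.histogram(q[:,2],8)); 
m=(R<.05)&(abs(P[...,2]-.095)<.006)
# edge of the collar at top: angular max radius about candidate centre
from scipy.optimize import least_squares
g=q[:,:2].mean(0)
for _ in range(5):
    a=np.arctan2(q[:,1]-g[1],q[:,0]-g[0]);r=np.hypot(*(q[:,:2]-g).T);b=((a+np.pi)/(2*np.pi)*36).astype(int)%36
    e=np.array([q[b==i][np.argsort(r[b==i])[-3],:2] for i in range(36) if (b==i).sum()>3])
    s=least_squares(lambda p:np.hypot(*(e-p[:2]).T)-p[2],[*g,.033],loss='soft_l1',f_scale=.001);g=s.x[:2]
print(s.x)
v,u=np.argwhere(m).mean(0).astype(int);print(u,v)
u=max(u,50);im=p[v-45:v+45,u-50:u+50,::-1];cv2.imwrite("pics/cr2.png",cv2.resize(im,None,fx=6,fy=6,interpolation=2))
E
```

```text
t: 1.82
tool_pos: [0.4824, 0.0053, 0.2589]
tool_rot: [-0.543, -3.094, -0.001]
contact_force: [0.5, -0.3, 0.5]
opening: 0.0852
grip_force: 0.0
t: 2.23
tool_pos: [0.4712, -0.1148, 0.233]
tool_rot: [-0.551, -3.09, -0.002]
contact_force: [-0.2, 0.4, -0.7]
opening: 0.0854
grip_force: 0.0
[ 0.47120905 -0.11482877  0.23296732]
[ 0.50224097 -0.16239775] 39.6644287109375 0.09552792440732834 223 112.4536937263812
(array([ 118,  130,   54,   50,   88,  829, 1010,   95]), array([0.0890332 , 0.09023142, 0.09142963, 0.09262784, 0.09382606,
       0.09502427, 0.09622249, 0.0974207 , 0.09861891]))
[ 0.50257354 -0.16331951  0.03318527]
221 223
```

View pics/cr2.png

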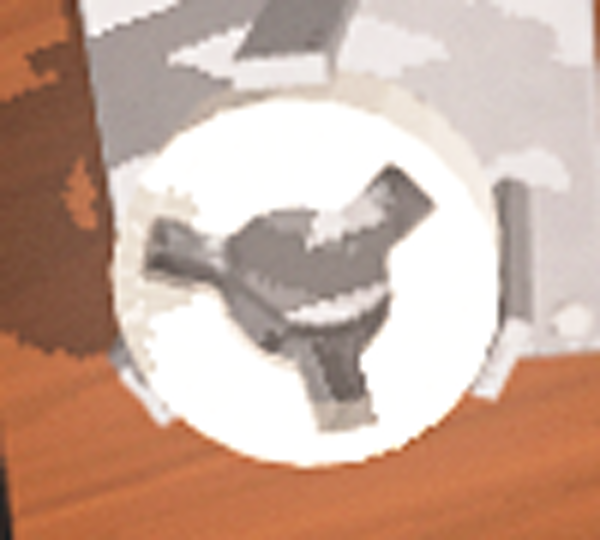

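The crop shows the collar's top rim almost edge to edge, with the bore in the middle. Its three slots lie right-up (405,200), left (165,250) and down (340,400).

Run:
```python
from h import *
from scipy.optimize import differential_evolution
c=ctrl.get_calibration("wrist");z=np.load("pics/w2.npz");c['extrinsics']=z['E'];d=z['d'];P=cloud(c,d,1)
E=z['E'];o=-E[:3,:3].T@E[:3,3];D=P-o;T=o+D*((.0955-o[2])/D[...,2:])
m=np.hypot(T[...,0]-.502,T[...,1]+.162)<.045
T=T[m];sol=(P[...,2][m]>.092)
def model(p):
    x,y=T[:,0]-p[0],T[:,1]-p[1];r=np.hypot(x,y);h=r<.0155
    for k in range(3):
        a=p[2]+k*2*np.pi/3;u=x*np.cos(a)+y*np.sin(a);v=-x*np.sin(a)+y*np.cos(a)
        h|=(u>0)&(r<.028)&(abs(v)<.006)
    return (r<.033)&~h
f=lambda p:(model(p)!=sol).mean()
r=differential_evolution(f,[(.495,.51),(-.17,-.155),(0,2.094)],seed=1,tol=1e-8,popsize=20);print(r.x,np.degrees(r.x[2]),r.fun)
```

```text
[ 0.50268832 -0.16332838  1.99127886] 114.09187436600546 0.03163412870571222<stdin>:4: RuntimeWarning: divide by zero encountered in divide
<stdin>:4: RuntimeWarning: invalid value encountered in multiply
```

```bash
python3 -m crank '0.0172 0.0795 0 0;0.0172 0.0795 0 0;0.0172 0.0795 0 0;0.0172 0.0795 0 0;0.0172 0.0795 0 0'; python3 -m crank '0.0172 0.0795 0 -0.0155;0.0172 0.0795 0 0;0 0 0 0;0 0 0 0;0 0 0 0'
```

```text
t: 2.7
tool_pos: [0.5148, 0.0887, 0.235]
tool_rot: [0.541, 3.093, 0.001]
contact_force: [-0.6, -0.8, 0.9]
opening: 0.0853
grip_force: 0.0
t: 3.12
tool_pos: [0.5317, 0.1655, 0.2345]
tool_rot: [-0.579, -3.088, 0.0]
contact_force: [-0.1, -0.1, 0.4]
opening: 0.0851
grip_force: 0.0
```

```bash
python3 -m crank '0 -0.004 -0.06 0;0 0 -0.06 0;0 0 -0.06 0;0 0 -0.06 0;0 0 -0.03 0'; python3 -m crank '0 0 -0.023 0;0 0 0 0;0 0 0 0;0 0 0 0;0 0 0 0' - 50
python3 - <<'E'
from h import *
c=ctrl.get_calibration("wrist");o=ctrl.get_obs();p,d=ctrl.get_image("wrist")
np.savez("pics/w3.npz",p=p,d=d,E=c['extrinsics']);print(o['tool_pos'])
P=cloud(c,d,1);R=np.hypot(P[...,0]-.5314,P[...,1]-.1635)
q=P[(R<.03)&(P[...,2]>.122)&(P[...,2]<.14)];r=hexfit(q);print(len(q),r.x,np.degrees(r.x[2])%60,r.cost)
cv2.imwrite("pics/w3.png",p[:,:,::-1])
E
```

```text
t: 3.53
tool_pos: [0.5297, 0.1605, 0.0953]
tool_rot: [-0.585, -3.081, 0.003]
contact_force: [-0.4, -0.1, -0.5]
opening: 0.0854
grip_force: 0.0
t: 3.95
tool_pos: [0.5338, 0.1619, 0.09]
tool_rot: [0.584, 3.083, 0.002]
contact_force: [0.3, 0.7, -0.3]
opening: 0.0852
grip_force: 0.0
[0.53383542 0.16190455 0.08998461]
6534 [0.53135632 0.16302229 0.65571255 0.01840622] 37.5695614834922 7.089016434276043e-06
```

View pics/w3.png

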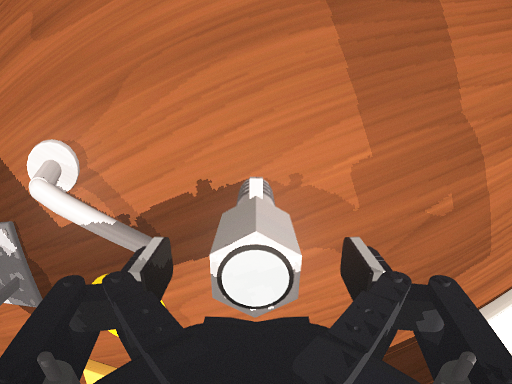

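The torch sits centred between the fingers in the wrist view: head at (255,277), fingers at (150,265) and (365,265). I'll make a small correction and close.

```bash
python3 -m crank '-0.004 0.002 0 0;0 0 0 0;0 0 0 0;0 0 0 0;0 0 0 0' 0 50;  python3 -m crank '0 0 0 0;0 0 0 0;0 0 0 0;0 0 0 0;0 0 0 0';  python3 -m crank '0 0 0 0;0 0 0 0;0 0 0 0;0 0 0 0;0 0 0 0'
```

```text
t: 4.42
tool_pos: [0.5306, 0.1628, 0.0881]
tool_rot: [0.584, 3.086, 0.0]
contact_force: [-0.9, -0.1, 1.3]
opening: 0.0357
grip_force: 50.7
t: 4.83
tool_pos: [0.5306, 0.1628, 0.0881]
tool_rot: [0.584, 3.086, 0.0]
contact_force: [-0.1, 0.4, 2.2]
opening: 0.0358
grip_force: 50.6
t: 5.25
tool_pos: [0.5306, 0.1628, 0.0881]
tool_rot: [0.584, 3.086, 0.0]
contact_force: [0.1, -1.8, 4.3]
opening: 0.0353
grip_force: 50.8
```

```bash
python3 -m crank '0 0 0.04 0;0 0 0.07 0;0 0 0.07 0;0 0 0.07 0;0 0 0.03 0'; python3 -m crank '-0.0072 -0.0816 0 -0.0617;-0.0072 -0.0816 0 -0.0617;-0.0072 -0.0816 0 -0.0617;-0.0072 -0.0816 0 -0.0617;-0.0072 -0.0816 0 -0.0617'; python3 -m crank '-0.0072 -0.0816 0 -0.0617;-0.0072 -0.0816 0 -0.0617;-0.0072 -0.0816 0 -0.0617;0 0 0 0;0 0 0 0';  python3 -m crank '0 0 0 0;0 0 0 0;0 0 0 0;0 0 0 0;0 0 0 0'
python3 - <<'E'
from h import *
from scipy.spatial.transform import Rotation as Rn
o=ctrl.get_obs();M=Rn.from_rotvec(o['tool_rot']).as_matrix();print(o['tool_pos'],'lug ang',np.degrees(np.arctan2(M[1,1],M[0,1]))-30,M[:,2],o['q'])
for n in("top","side"):
    c=ctrl.get_calibration(n);p,d=ctrl.get_image(n);cv2.imwrite(f"pics/{n}2.png",p[:,:,::-1])
    if n=="side": cv2.imwrite("pics/side2c.png",cv2.resize(p[50:210,220:420,::-1],None,fx=4,fy=3.75,interpolation=2))
c=ctrl.get_calibration("wrist");p,d=ctrl.get_image("wrist");P=cloud(c,d,1)
R=np.hypot(P[...,0]-.502,P[...,1]+.163);h=o['tool_pos'][2]+.042;print(h)
q=P[(R<.03)&(P[...,2]>h-.008)&(P[...,2]<h+.01)];r=hexfit(q);print(len(q),r.x,np.degrees(r.x[2])%60,r.cost)
E
```

```text
t: 5.67
tool_pos: [0.5316, 0.1631, 0.2317]
tool_rot: [0.583, 3.082, 0.003]
contact_force: [1.3, 0.9, -1.9]
opening: 0.0352
grip_force: 51.0
t: 6.08
tool_pos: [0.5108, -0.0425, 0.2257]
tool_rot: [-1.312, -2.851, 0.001]
contact_force: [1.3, -0.0, -4.4]
opening: 0.0355
grip_force: 51.4
t: 6.5
tool_pos: [0.5003, -0.1651, 0.2257]
tool_rot: [-1.711, -2.631, 0.0]
contact_force: [-0.4, 0.7, -3.2]
opening: 0.0355
grip_force: 51.8
t: 6.92
tool_pos: [0.5018, -0.1626, 0.2278]
tool_rot: [-1.705, -2.638, -0.0]
contact_force: [0.5, 0.5, -3.5]
opening: 0.0354
grip_force: 51.8
[ 0.50175489 -0.16261165  0.22776059] lug ang -5.753229590961382 [-7.16622143e-05  6.61009335e-05 -9.99999995e-01] [-4.54565570e-01 -1.80586418e-01  1.84150953e+00  2.80371899e-05
  1.48076295e+00 -8.77754068e-01]
0.26976059111808015
7609 [ 0.50160955 -0.16154388  0.98198583  0.02171362] 56.26364371647082 0.001066682746200578
```

View pics/side2c.png

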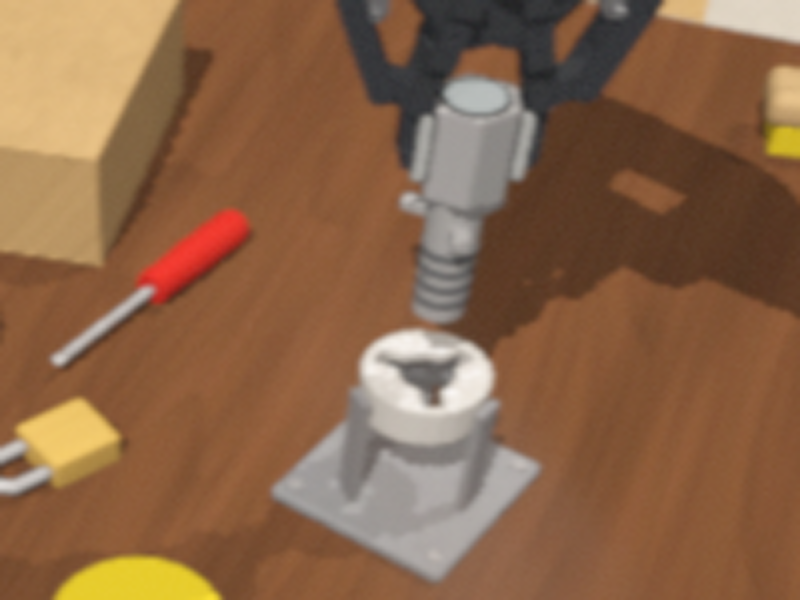

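The side view shows the torch hanging upright in the gripper directly above the collar, with its tail at (438,315) and the mouth at (428,380). I'll start down.

```bash
python3 -m crank '0 -0.0008 -0.03 0;0 0 -0.03 0;0 0 -0.012 0;0 0 0 0;0 0 0 0'; python3 -m crank '0 0 -0.008 0;0 0 -0.008 0;0 0 -0.008 0;0 0 0 0;0 0 0 0'
```

```text
t: 7.48
tool_pos: [0.5015, -0.1639, 0.1918]
tool_rot: [-1.707, -2.636, 0.0]
contact_force: [0.2, 0.0, -1.7]
opening: 0.0355
grip_force: 51.7
t: 7.9
tool_pos: [0.5014, -0.1639, 0.1795]
tool_rot: [-1.707, -2.636, 0.0]
contact_force: [-0.6, 0.1, -3.1]
opening: 0.0354
grip_force: 51.7
```

```bash
python3 -m crank '0.001 0.001 -0.008 0;0 0 -0.008 0;0 0 -0.008 0;0 0 0 0;0 0 0 0'; python3 -m crank '0 0 -0.012 0;0 0 -0.012 0;0 0 -0.012 0;0 0 -0.012 0;0 0 0 0'
```

```text
t: 8.32
tool_pos: [0.5017, -0.1633, 0.1671]
tool_rot: [-1.707, -2.636, 0.0]
contact_force: [0.1, -0.0, -2.7]
opening: 0.0356
grip_force: 51.7
t: 8.73
tool_pos: [0.501, -0.163, 0.1416]
tool_rot: [-1.706, -2.634, 0.001]
contact_force: [-0.7, 0.3, -3.5]
opening: 0.0354
grip_force: 51.7
```

```bash
python3 -m crank '0.001 0 -0.01 0;0 0 -0.01 0;0 0 -0.008 0;0 0 0 0;0 0 0 0'; python3 -m crank '0 0 -0.004 0;0 0 -0.002 0;0 0 -0.002 0;0 0 0 0;0 0 0 0'
```

```text
t: 9.15
tool_pos: [0.5024, -0.1634, 0.1294]
tool_rot: [-1.707, -2.636, 0.0]
contact_force: [-0.2, -0.3, -3.0]
opening: 0.0354
grip_force: 51.7
t: 9.57
tool_pos: [0.5026, -0.1635, 0.1258]
tool_rot: [-1.708, -2.637, 0.0]
contact_force: [0.1, -0.6, -2.8]
opening: 0.0356
grip_force: 51.7
```

```bash
python3 -m crank '0 0 -0.003 0;0 0 -0.002 0;0 0 0 0;0 0 0 0;0 0 0 0';python3 -m crank '0 0 -0.002 0;0 0 -0.001 0;0 0 0 0;0 0 0 0;0 0 0 0';python3 -m crank '0 0 -0.002 0;0 0 -0.001 0;0 0 0 0;0 0 0 0;0 0 0 0'
```

```text
t: 9.98
tool_pos: [0.5026, -0.1635, 0.1233]
tool_rot: [-1.708, -2.637, 0.0]
contact_force: [0.4, 0.1, -2.8]
opening: 0.0355
grip_force: 51.7
t: 10.4
tool_pos: [0.5026, -0.1635, 0.1218]
tool_rot: [-1.708, -2.637, 0.0]
contact_force: [0.0, -0.0, -3.5]
opening: 0.0356
grip_force: 51.7
t: 10.82
tool_pos: [0.5026, -0.1635, 0.1203]
tool_rot: [1.708, 2.637, -0.0]
contact_force: [0.3, 1.0, -2.8]
opening: 0.0353
grip_force: 51.7
```

```bash
for i in 1; do python3 -m crank '0 0 -0.002 0;0 0 -0.002 0;0 0 -0.002 0;0 0 0 0;0 0 0 0';done; python3 -m crank '0 0 -0.002 0;0 0 -0.002 0;0 0 -0.002 0;0 0 0 0;0 0 0 0';python3 -m crank '0 0 -0.002 0;0 0 -0.002 0;0 0 -0.001 0;0 0 0 0;0 0 0 0'
```

```text
t: 11.23
tool_pos: [0.5025, -0.1635, 0.1171]
tool_rot: [-1.708, -2.637, 0.0]
contact_force: [0.3, -0.2, -2.6]
opening: 0.0353
grip_force: 51.7
t: 11.65
tool_pos: [0.5025, -0.1635, 0.1142]
tool_rot: [-1.708, -2.637, 0.0]
contact_force: [0.4, -0.0, -3.9]
opening: 0.0353
grip_force: 51.7
t: 12.07
tool_pos: [0.5025, -0.1635, 0.1117]
tool_rot: [-1.708, -2.637, 0.0]
contact_force: [0.2, -0.2, -3.3]
opening: 0.0353
grip_force: 51.7
```

```bash
python3 -m crank '0 0 -0.001 0;0 0 -0.001 0;0 0 -0.001 0;0 0 0 0;0 0 0 0';python3 -m crank '0 0 -0.001 0;0 0 0 0;0 0 -0.001 0;0 0 0 0;0 0 0 0'
```

```text
t: 12.48
tool_pos: [0.5025, -0.1635, 0.1103]
tool_rot: [-1.708, -2.637, 0.0]
contact_force: [-0.2, -0.4, -2.8]
opening: 0.0355
grip_force: 51.7
t: 12.9
tool_pos: [0.5026, -0.1635, 0.1092]
tool_rot: [-1.708, -2.637, 0.0]
contact_force: [-0.3, -0.9, -3.0]
opening: 0.0352
grip_force: 51.7
```

```bash
python3 -m crank '0 0 -0.001 0;0 0 0 0;0 0 0 0;0 0 0 0;0 0 0 0';python3 -m crank '0 0 -0.001 0;0 0 0 0;0 0 0 0;0 0 0 0;0 0 0 0'
```

```text
t: 13.32
tool_pos: [0.5027, -0.1636, 0.1091]
tool_rot: [1.708, 2.637, -0.0]
contact_force: [-2.2, -0.3, 0.5]
opening: 0.0351
grip_force: 51.9
t: 13.73
tool_pos: [0.5027, -0.1636, 0.1085]
tool_rot: [1.708, 2.637, -0.0]
contact_force: [-0.9, -0.3, 2.0]
opening: 0.0357
grip_force: 52.1
```

```bash
python3 -m crank '0 0 0.003 0;0 0 0 0;0 0 0 0;0 0 0 -0.03;0 0 0 -0.03';python3 -m crank '0 0 0 -0.04;0 0 0 -0.04;0 0 0 -0.04;0 0 0 0;0 0 0 0';python3 - <<'E'
from station import ctrl
print(ctrl.get_obs()['wrist_torque'])
E
```

```text
t: 14.15
tool_pos: [0.5023, -0.1633, 0.1091]
tool_rot: [-1.833, -2.551, -0.0]
contact_force: [-0.3, 0.4, -1.7]
opening: 0.036
grip_force: 51.9
t: 14.57
tool_pos: [0.5023, -0.1634, 0.1093]
tool_rot: [-2.06, -2.371, 0.0]
contact_force: [0.2, -0.0, -2.1]
opening: 0.0351
grip_force: 51.8
[-0.01556476  0.00740347  0.01506853]
```

```bash
python3 -m crank '0 0 0.001 -0.044;0 0 0 -0.044;0 0 0 -0.044;0 0 0 -0.044;0 0 0 0';python3 -m crank '0 0 0 -0.044;0 0 0 -0.044;0 0 0 -0.04;0 0 0 0;0 0 0 0';python3 - <<'E'
from station import ctrl
import numpy as np
from scipy.spatial.transform import Rotation as Rn
o=ctrl.get_obs();M=Rn.from_rotvec(o['tool_rot']).as_matrix();print('lug',np.degrees(np.arctan2(M[1,1],M[0,1]))-30,o['wrist_torque'])
E
```

```text
t: 14.98
tool_pos: [0.5024, -0.1635, 0.11]
tool_rot: [-2.369, -2.063, 0.0]
contact_force: [-0.7, 0.3, -3.3]
opening: 0.0357
grip_force: 51.7
t: 15.4
tool_pos: [0.5025, -0.1635, 0.1101]
tool_rot: [-2.561, -1.819, 0.0]
contact_force: [-0.4, 0.4, -2.4]
opening: 0.0357
grip_force: 51.7
lug -49.228581279632365 [0.01416592 0.01499119 0.03572931]
```

```bash
python3 -m crank '0 0 0 -0.04;0 0 0 -0.04;0 0 0 -0.04;0 0 0 0;0 0 0 0';python3 -m crank '0 0 -0.002 0;0 0 -0.001 0;0 0 -0.001 0;0 0 0 0;0 0 0 0';python3 - <<'E'
from station import ctrl
import numpy as np
from scipy.spatial.transform import Rotation as Rn
o=ctrl.get_obs();M=Rn.from_rotvec(o['tool_rot']).as_matrix();print('lug',np.degrees(np.arctan2(M[1,1],M[0,1]))-30,o['wrist_torque'])
E
```

```text
t: 15.82
tool_pos: [0.5026, -0.1635, 0.1102]
tool_rot: [-2.721, -1.57, 0.0]
contact_force: [-0.1, 0.3, -3.4]
opening: 0.0356
grip_force: 51.7
t: 16.23
tool_pos: [0.5025, -0.1635, 0.1082]
tool_rot: [-2.723, -1.566, 0.0]
contact_force: [-0.9, -0.2, -2.7]
opening: 0.0355
grip_force: 51.7
lug -60.193684608777886 [-0.01598803  0.04759173 -0.06042767]
```

Already below the track floor with no load, so the lugs are over the notches. Continuing down.

```bash
python3 -m crank '0 0 -0.002 0;0 0 -0.001 0;0 0 -0.001 0;0 0 0 0;0 0 0 0';python3 -m crank '0 0 -0.001 0;0 0 -0.001 0;0 0 -0.001 0;0 0 0 0;0 0 0 0';python3 -m crank '0 0 -0.001 0;0 0 0 0;0 0 0 0;0 0 0 0;0 0 0 0'
```

```text
t: 16.65
tool_pos: [0.5025, -0.1635, 0.1062]
tool_rot: [-2.724, -1.566, 0.0]
contact_force: [0.4, 0.1, -3.5]
opening: 0.0358
grip_force: 51.7
t: 17.07
tool_pos: [0.5025, -0.1635, 0.1047]
tool_rot: [-2.724, -1.565, 0.0]
contact_force: [0.9, 0.2, -2.6]
opening: 0.0355
grip_force: 51.7
t: 17.48
tool_pos: [0.5026, -0.1635, 0.1044]
tool_rot: [2.724, 1.566, 0.0]
contact_force: [-0.1, -0.1, -2.9]
opening: 0.0356
grip_force: 51.7
```

```bash
python3 -m crank '0 0 -0.001 0;0 0 0 0;0 0 0 0;0 0 0 0;0 0 0 0';python3 -m crank '0 0 0 0;0 0 0 0;0 0 0 0;0 0 0 0;0 0 0 0'
```

```text
t: 17.9
tool_pos: [0.5027, -0.1636, 0.1041]
tool_rot: [2.724, 1.565, 0.0]
contact_force: [-1.2, 1.1, 0.3]
opening: 0.0354
grip_force: 51.9
t: 18.32
tool_pos: [0.5027, -0.1636, 0.104]
tool_rot: [2.723, 1.565, 0.0]
contact_force: [-0.8, -0.6, 0.6]
opening: 0.0355
grip_force: 51.9
```

Seated at 0.1041, exactly 5 mm below the track floor. Releasing and retreating.

```bash
python3 -m crank '0 0 0 0;0 0 0 0;0 0 0 0;0 0 0 0;0 0 0 0' 70;python3 -m crank '0 0 0 0;0 0 0 0;0 0 0 0;0 0 0 0;0 0 0 0' 100; python3 -m crank '0 0 0.01 0;0 0 0.03 0;0 0 0.06 0;0 0 0.06 0;0 0 0.06 0'; python3 -m crank '0 0 0.06 0;0 0 0.04 0;-0.06 0.04 0 0;-0.06 0.04 0 0;0 0 0 0'
python3 - <<'E'
from h import *
for n in("wrist","side"):
    c=ctrl.get_calibration(n);p,d=ctrl.get_image(n);P=cloud(c,d,n=="wrist")
    R=np.hypot(P[...,0]-.5027,P[...,1]+.1633);q=P[(R<.026)&(P[...,2]>.12)&(P[...,2]<.17)]
    h=np.percentile(q[:,2],95);q=P[(R<.026)&(abs(P[...,2]-h)<.006)];r=hexfit(q);print(n,len(q),np.median(q[:,2]),r.x,np.degrees(r.x[2])%60,r.cost)
    if n=="side":cv2.imwrite("pics/fin.png",p[:,:,::-1])
E
```

```text
t: 18.73
tool_pos: [0.5027, -0.1636, 0.1039]
tool_rot: [2.724, 1.565, 0.0]
contact_force: [-0.1, -0.4, 0.2]
opening: 0.0601
grip_force: 0.0
t: 19.15
tool_pos: [0.5026, -0.1635, 0.1038]
tool_rot: [2.724, 1.566, 0.0]
contact_force: [0.0, 0.2, 0.2]
opening: 0.0855
grip_force: 0.0
t: 19.57
tool_pos: [0.5022, -0.1633, 0.2151]
tool_rot: [-2.723, -1.565, 0.001]
contact_force: [0.6, -0.2, 0.1]
opening: 0.0854
grip_force: 0.0
t: 19.98
tool_pos: [0.4391, -0.121, 0.2636]
tool_rot: [-2.721, -1.566, 0.001]
contact_force: [0.7, 1.0, -0.3]
opening: 0.0855
grip_force: 0.0
wrist 1226 0.14793168904406984 [ 0.50412572 -0.16281828 -0.01002622  0.01817087] 59.42553975161171 6.317663903216995e-06
side 221 0.14669438403898166 [ 0.50313139 -0.16232585 -0.01789046  0.01837108] 58.97495192337432 5.5535304400744624e-05
```

View pics/fin.png

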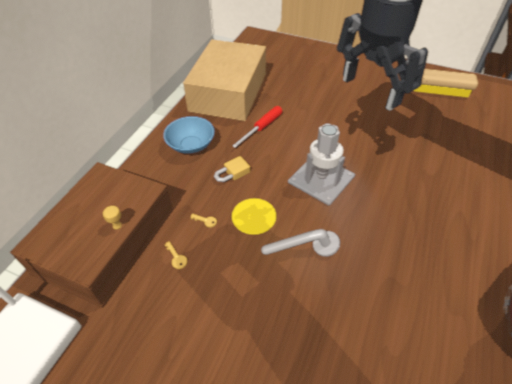

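The final side view shows the torch upright in the stand at (328,145), the gripper clear, and the other items unmoved. Its top measures about 146 mm, which matches the locked height.

```bash
python3 -c "
from station import ctrl
print(ctrl.finish_job())"
```

```text
the job is handed in; nothing more can be done
None
```

The torch hangs lens-up in the stand with its lugs seated in the locking notches; the gripper has let go and is clear, nothing else was touched, and the job was handed in at about 20 s.

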